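# Clamp the specimen bar in the clutch vise under the microscope

## Robot

A 7-joint arm with a two-finger parallel gripper is mounted at the origin on the work surface. World frame = base frame: x ahead of the robot, y to its left, z up, the work surface at z = 0. Lengths are in mm, angles in rad, forces in N, time in s.
With the tool pointing down it reaches from about 425 to 950 mm from the base axis. Payload 4.7 kg.
Tool frame: the origin (TCP) lies midway between the tips of the shut fingers; the grasp point (between the pads) lies tcp_to_grasp behind it (tcp_to_grasp is the distance from the TCP to the grasp point, in mm); z points along the fingers, y is the direction in which the jaws open and shut (so a half turn about z gives the same grasp; the last joint's range is limited). The gripper opens to 87 mm and grips with 3 to 60 N. Pads are 19 mm wide; open, the fingers measure 117 mm over their backs; the gripper's body (75 mm by 190 mm) begins 51 mm behind the grasp point.
Start: joints at [-1.262, 0.469, -0.049, 1.532, 0.024, 1.141, -0.082], TCP at [223.663, 636.888, 195.873] pointing down, gripper open.
Joint ranges: [-2.59, 2.59], [-0.33, 1.99], [-1.39, 1.29], [0.1, 2.45], [-1.04, 4.18], [0.21, 1.99], [-2.66, 2.66]. Speed limits (rad/s): [2.57, 2.57, 3.14, 3.14, 3.14, 3.14, 3.14].

## Interface

Orientations are given as a unit quaternion [w, x, y, z].
In Python, from plant import get_obs, capture, sign_off, tcp_to_grasp gives the robot as it stands. The module is installed in compiled form; this text tells all that it offers.
- The arm moves only by the tool servo_tool, never from a script. Its arguments are lists of equal length, an entry for each row: "grip": the gripper's target within -1 to 1 (shut at 1, half-way at 0, fully open at -1); "delta_pos": the shift along the world's x, y, z in cm, a list of three; "rot": the turn, a rotation vector about the world's x, y, z in degrees, a list of three. A call has 1 to 10 rows; each row shifts and turns the pose as measured when the row begins; what a row does not reach is not made up. A row lasts 1/12 s, in which the tool goes at most 41.7 mm and 7.16 degrees, less where a joint would pass 70% of its speed; a pose out of reach is approached as far as the arm can. A call with a gripper value outside its range is refused whole. The fingers move at their own pace and stop on an object; "grip_force" is the grip in N (left out, the last holds). Time passes only in rows, so rows that do not move let the fingers close. It gives the time, the measured TCP pose, the force and the opening at its end, in the units of the state.
- get_obs(): the state, without advancing time (a new reading comes with each control period).
- capture(name): name is "scene" or "top"; returns a dict with "pixels" (400x640x3 uint8, red, green, blue), "depth" (400x640 float32, mm along the optical axis (not along the pixel's ray), 0 where there is no reading), "intrinsics" (3x3 intrinsics, pixels), "dist" ([k1, k2, p1, p2, k3] as OpenCV has them; the pictures are not rectified), "cam_to_world" (4x4, takes a point from camera to world coordinates). Camera axes: x right, y up, looking along -z (the intrinsics and any distortion apply to the point x, -y, -z); pixel columns grow to the right and rows downward; lengths in mm; the calibration is good to about 2 mm. A picture is of the moment at which its call begins.
- sign_off(): hands the job in, once; it reports no verdict.
The state is a dict: "clock": time; "q": joint angles; "qd": joint speeds; "tau": joint torques, N m; "position": TCP position; "eef_rot": TCP orientation; "wrist_force": force on the tool from outside, world axes, zero at the start; "wrist_torque": the same for the moment, N m; "grip_width": opening from 0.0 (shut) to 1.0 (fully open).
Only numpy, scipy, OpenCV 4.12 (cv2) and the standard library are available. Lean on these libraries where they do the work, as an engineer would, in place of code of your own. Each camera call takes 0.05 s, during which the arm holds its last target. There are 200 camera calls.

## Task

Set the long T-section bar down on its flat base in the vise under the microscope, lengthwise between the jaws and centred along them, without bumping the microscope. Then turn the handwheel clockwise by its knob until the moving jaw grips the bar and the clutch slips; stop within half a turn of the first slip and let go, leaving the bar clamped and every other thing on the bench where it was.

Things in the scene. Friction and masses are not known exactly. Their poses are not given: they have to be found in the camera images.
- bar: the workpiece: plain aluminium bar of inverted-T section, 110 mm long, 0.32 to 0.6 kg. Base 44 mm wide and 34 mm high, on it a full-length rib 26 mm wide and 44 mm high (78 mm overall). It stands on its base. Origin: centre of the underside; x along its length, y across, z up. Its two ends are alike.
- stub: bystander: a 62 mm long offcut of the same T section, standing likewise; it and the bar may swap places. Origin: centre of the underside, x along its length. Leave it where it is.
- vise: grey vise fixed to the bench. Origin: on the bench, centre of the clamping place; x across the jaws' width, away from the robot (jaws x -45 to 45 mm, ends open), y from moving to fixed jaw, z up. Floor between the jaws at z 20 mm, jaw tops z 52 mm. Fixed jaw face at y = 22 mm: a clamped bar lies along x at y = 0. Base x -60 to 60, y -145 to 160 mm; handwheel on a 60 mm high gear box at y = -180 mm
- seat (a point): point on the vise floor where the middle of the clamped bar's underside should be (vise frame 0, 0, 20 mm); axes as the vise
- scope: microscope head fixed over the clamping place, frame as the vise: cylinder of radius 33 mm about x = y = 0, z 255 to 345 mm, nose of radius 24 mm down to z 235 mm. Arm to +y, column 26 mm thick at x = -20, y = 130 mm, 360 mm high. Do not bump it. A hand pointing straight down has no room below it; one leaning back about 30 degrees to the +x side has
- jaw: moving steel jaw, 90 mm wide (x), 30 mm thick, 32 mm high, slides along the vise's y. Origin: middle of the lower edge of its clamping face. It starts 58 to 82 mm from the fixed jaw's face, at vise y -36 to -60 mm; on the bar its face is at y = -22 mm. One clockwise turn of the handwheel moves it 24 mm towards the fixed jaw: 0.6 to 1.6 turns to reach the bar
- wheel_axis (a point): point on the handwheel's axis level with knob_mid, axes as the vise; at (48, -180, 165) mm in the vise frame. The shaft leans 35 degrees from vertical, away from the robot: upwards it runs along (sin 35, 0, cos 35) in the vise frame. Aluminium wheel of 110 mm over a dark 128 mm disc that turns with the screw; wheel's face 30 mm below this point along the shaft, hub 13 mm above the face
- knob_mid (a point): point on the axis of the handwheel's knob, 30 mm above the wheel's face, 25 mm below the knob's top. Knob: black cylinder, 26 mm across, 55 mm long, parallel to the shaft, 42 mm from it, free to spin on its pin, so a hand holding it may keep its orientation as it goes round. The wheel starts at any angle. Turning takes about 3.5 N at the knob
- screw (a joint): angle of the vise screw (rad), growing clockwise as seen looking down the shaft onto the wheel; the jaw travels 3.82 mm per rad. It stays where it is left, and turns with the wheel unless the clutch slips
- crank (a joint): slip of the torque clutch between wheel and screw (rad): 0 at the start; grows when the wheel goes on clockwise while the screw stands still. The clutch slips smoothly at 0.22 N m, 5.2 N at the knob. The knob's total angle is screw + crank
- spray: bystander: white plastic bottle with a red cap, 68 mm across, 170 mm tall, between the robot and the handwheel. Origin: centre of the underside
- beaker: bystander: glass beaker, 72 mm across, 95 mm tall, beyond the handwheel. Origin: centre of the underside
- jar: bystander: amber jar with white cap, 56 mm across, 60 mm tall, near the robot on the right. Origin: centre of the underside
- rack: bystander: blue tube rack with capped tubes, 70 x 200 mm, 97 mm tall, beyond the T sections. Origin: centre of the underside
- mug: bystander: white mug, 76 mm across, 85 mm tall, left of the vise. Origin: centre of the underside
- wrench: bystander: spanner 160 mm long lying flat between the robot and the vise; origin: on its underside
Mind the look-alikes: they are no part of the job. What is shaped like the bar but blue or purple is not meant.

How it is judged (in metres and radians):
On the way, in this order (a step that is already met when the one before it is completed fails the run):
1. the bar stands on the vise floor, lengthwise between the jaws, and is let go (z of bar in the frame of vise between 0.016 and 0.024 m and x of bar in the frame of vise between -0.02 and 0.02 m and y of bar in the frame of vise between -0.042 and 0.005 m and angle between bar's own z axis and vertical below 0.05 rad and angle between the x axis of bar and the x axis of vise, either way round below 0.3 rad and contact force between the fingers and bar below 0.3 N), for 0.2 s.
2. with the jaw pressing on the bar, the clutch has slipped (contact force between jaw and bar above 6 N and value of joint crank above 0.15 rad), for 0.05 s.
At the end, for the whole second after the job is handed in: the bar stands on the vise floor (within 4 mm), within 20 mm of the jaws' middle along them, against the fixed jaw within 5 mm and aligned within 3 degrees, pressed by the moving jaw with over 6 N, at rest; the clutch has slipped at least 0.15 rad and at most half a turn (all of step 2 and z of bar in the frame of vise between 0.016 and 0.024 m and x of bar in the frame of vise between -0.02 and 0.02 m and y of bar in the frame of vise between -0.005 and 0.005 m and angle between bar's own z axis and vertical below 0.05 rad and angle between the x axis of bar and the x axis of vise, either way round below 0.05 rad and value of joint crank below 3.14 rad and linear speed of bar below 0.01 m/s); the robot touches nothing.
It fails at once if the clutch is driven on for more than half a turn (value of joint crank above 3.14 rad).
It fails at once if the microscope head is bumped (contact force between anything else and scope above 4 N).
It fails at once if the offcut is moved over 25 mm or tipped (distance of stub from where it was at the start of the episode above 0.025 m or angle between stub's own z axis and vertical above 0.4 rad).
It fails at once if a bystander is moved over 25 mm or tipped (distance of any of spray, beaker, jar, rack, mug, wrench from where it was at the start of the episode above 0.025 m or angle between any of spray, beaker, jar, mug's own z axis and vertical above 0.4 rad).
It also fails if it takes over 64 s, if anything falls off the work surface, if the arm or the gripper's body presses on something with over 40 N, if the wrist force passes 120 N, or if a joint passes its speed limit or range.

## Working session

There is one attempt and no reset: what is moved stays moved. The work goes in short steps, Python scripts to look and compute and a tool call to move; the robot and the scene stay as the last step left them, time stands still between calls to the robot, and variables do not carry over. Pictures are saved under pics/ and viewed, about 8 in all and at most 12, crops included, and the job is handed in when it is done.

Besides the shell and the picture viewer there is one more tool, called after "Call:" as name(argument=value, ...) on one line, values as JSON. servo_tool: Moves the arm, as the interface text tells. Its arguments: {"type":"object","properties":{"grip":{"type":"array","items":{"type":"number"}},"delta_pos":{"type":"array","items":{"type":"array","items":{"type":"number"}}},"rot":{"type":"array","items":{"type":"array","items":{"type":"number"}}},"grip_force":{"type":"number"}},"required":["grip","delta_pos","rot"]}

```bash
mkdir -p pics; cat > h.py <<'E'
import numpy as np, cv2
from plant import get_obs, capture, sign_off, tcp_to_grasp
def cloud(c):
    d=c['depth']; h,w=d.shape; K=np.array(c['intrinsics'],float); D=np.array(c['dist'],float)
    uv=np.stack(np.meshgrid(np.arange(w),np.arange(h)),-1).reshape(-1,1,2).astype(np.float64)
    n=cv2.undistortPoints(uv,K,D).reshape(h,w,2)
    P=np.stack([n[...,0]*d,-n[...,1]*d,-d,np.ones_like(d)],-1)@np.array(c['cam_to_world']).T
    P=P[...,:3]; P[d<=0]=np.nan
    return P
def save(c,name): cv2.imwrite('pics/'+name,c['pixels'][...,::-1])
E
python3 - <<'E'
from h import *
print(get_obs(), tcp_to_grasp if not callable(tcp_to_grasp) else tcp_to_grasp())
for n in('scene','top'):
    c=capture(n); save(c,n+'0.png'); np.savez(n+'0.npz',P=cloud(c),px=c['pixels'])
    print(n,np.array(c['cam_to_world']).round(2),c['intrinsics'])
E
```

```text
{'clock': 0.0, 'q': array([-1.26192785,  0.46946013, -0.04860361,  1.53371966,  0.02413803,
        1.14099777, -0.08229631]), 'qd': array([-1.99078999e-03,  8.18728014e-04, -1.74270234e-04,  5.01359861e-05,
       -4.74696808e-04,  1.65666847e-04, -4.71694849e-04]), 'tau': array([-6.13501779e-04, -5.07984066e+01, -8.07769876e-02, -2.36153573e+01,
       -6.12042518e-02,  3.77765461e-02,  1.56542355e-04]), 'position': array([223.46097212, 636.23016201, 194.77603697]), 'eef_rot': array([-1.15938051e-04,  1.68053155e-01,  9.85777429e-01, -9.92185970e-04]), 'wrist_force': array([ 0.28174234, -0.1940128 , -0.2112201 ]), 'wrist_torque': array([-0.00089132,  0.00503907,  0.01309334]), 'grip_width': 0.9985436358073294} 18.700000000000003
scene [[ 3.20000e-01 -7.50000e-01  5.80000e-01  1.29773e+03]
 [ 9.50000e-01  2.50000e-01 -1.90000e-01 -2.59470e+02]
 [-1.00000e-02  6.10000e-01  7.90000e-01  1.16092e+03]
 [ 0.00000e+00  0.00000e+00  0.00000e+00  1.00000e+00]] [[384.57354439   0.         319.29535057]
 [  0.         384.57354439 196.70167523]
 [  0.           0.           1.        ]]
top [[-1.00000e-02  9.90000e-01 -1.10000e-01  4.28130e+02]
 [-1.00000e+00 -0.00000e+00  2.00000e-02  2.81000e+00]
 [ 2.00000e-02  1.10000e-01  9.90000e-01  1.29004e+03]
 [ 0.00000e+00  0.00000e+00  0.00000e+00  1.00000e+00]] [[394.16065871   0.         319.79032815]
 [  0.         394.16065871 201.46847323]
 [  0.           0.           1.        ]]
```

View pics/scene0.png

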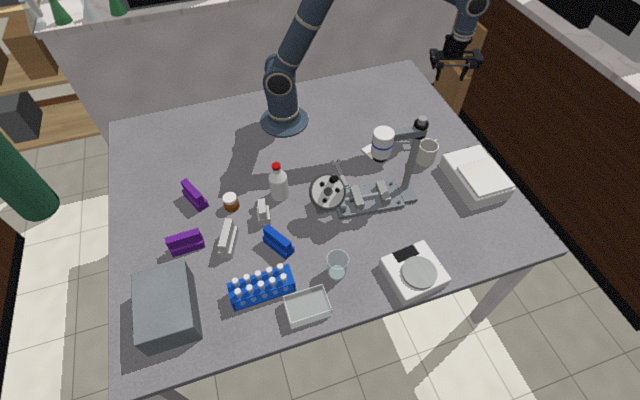

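View pics/top0.png

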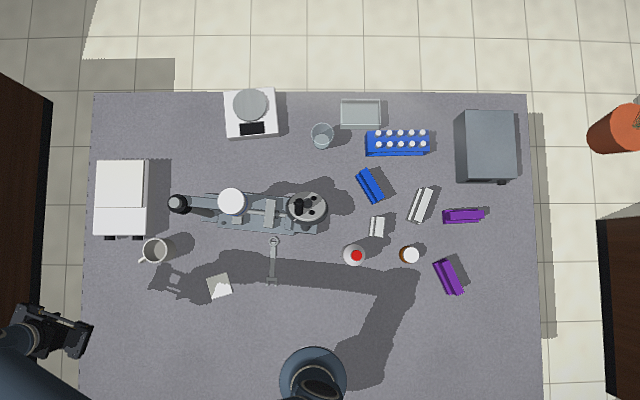

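Top view: the bar is at about (422,205) and the stub at (377,227). The scope head is at (231,202), the wheel at (307,208), the spray at (355,256) and the jaws at about (265,215).

```bash
cat > m.py <<'E'
from h import *
T=np.load('top0.npz');S=np.load('scene0.npz')
P=T['P'];px=T['px'].astype(int)
def reg(P,r): 
    return P[r[1]:r[3],r[0]:r[2]].reshape(-1,3)
def zband(Q,a,b): return Q[(Q[:,2]>a)&(Q[:,2]<b)]
def rect(Q):
    r=cv2.minAreaRect(Q[:,:2].astype(np.float32)); return np.round(r[0],1),np.round(r[1],1),round(r[2],1),len(Q),np.median(Q[:,2]).round(1)
print('bar',rect(zband(reg(P,(400,178,440,232)),70,86)), rect(zband(reg(P,(400,178,440,232)),25,86)))
print('stub',rect(zband(reg(P,(362,208,390,246)),70,86)))
print('scopetop',rect(zband(reg(P,(200,170,260,230)),330,360)))
print('table z',np.nanmedian(P[300:320,300:320,2]))
Q=reg(P,(215,180,292,240));
for a,b in((44,60),(14,26),(26,44)): print('z',a,b,rect(zband(Q,a,b)))
for n,r in dict(spray=(335,235,372,272),beaker=(305,118,338,152),jar=(395,240,425,268),rack=(360,120,436,162)).items():
    q=zband(reg(P,r),30,260); print(n,rect(q),np.nanmax(q[:,2]))
# points in the vise area printed as height map crop
V=P[175:245,165:335]; z=V[...,2]
im=np.clip(np.nan_to_num(z)/250*255,0,255).astype(np.uint8)
A=cv2.resize(cv2.applyColorMap(im,cv2.COLORMAP_JET),None,fx=4,fy=4,interpolation=0)
B=cv2.resize(T['px'][175:245,165:335,::-1],None,fx=4,fy=4,interpolation=2)
cv2.imwrite('pics/v.png',np.vstack([A,B]))
# scene crop
B=cv2.resize(S['px'][105:225,295:435,::-1],None,fx=4,fy=4,interpolation=2); cv2.imwrite('pics/s.png',B)
E
python3 m.py
```

```text
bar (array([ 549.6, -346.4]), array([ 27.8, 110.6]), 67.3, 304, np.float64(77.7)) (array([ 550.4, -344.1]), array([ 43.5, 111.7]), 70.5, 526, np.float64(75.1))
stub (array([ 482.8, -206. ]), array([27. , 62.3]), 82.7, 175, np.float64(77.6))
scopetop (array([527.6, 217.8]), array([ 63.9, 106. ]), 17.0, 648, np.float64(344.0))
table z -0.36067252313046083
z 44 60 (array([529. , 156.6]), array([185.6,  89.5]), 83.8, 443, np.float64(51.0))
z 14 26 (array([532.6, 190.5]), array([258.8, 120.2]), 83.9, 1389, np.float64(19.6))
z 26 44 (array([530.5, 177.6]), array([221.4,  94.1]), 89.7, 166, np.float64(38.6))
spray (array([ 419.4, -133.4]), array([ 65.8, 114.2]), 64.4, 431, np.float64(119.7)) 176.36635054020735
beaker (array([771. , -31.4]), array([68.5, 68.7]), 89.9, 283, np.float64(72.2)) 99.40738460858938
jar (array([ 395.1, -305.7]), array([50.2, 50.3]), 42.6, 245, np.float64(58.8)) 66.87656736509325
rack (array([ 777.3, -266.8]), array([110.6, 220.2]), 1.0, 1462, np.float64(63.3)) 101.55590776039026
```

View pics/v.png

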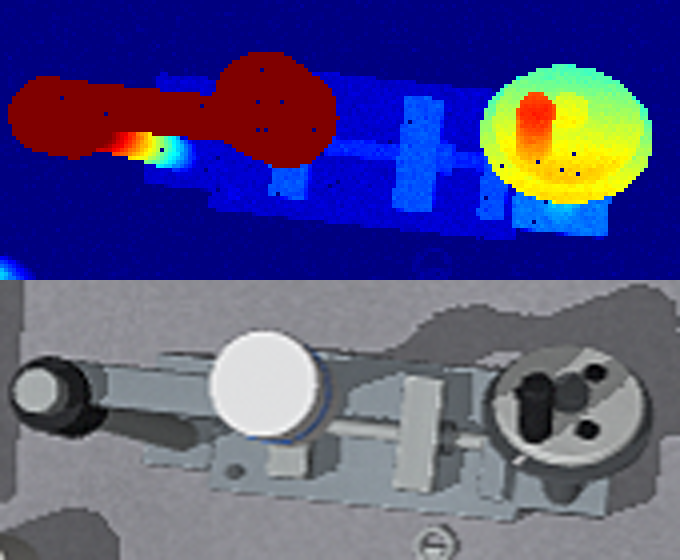

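View pics/s.png

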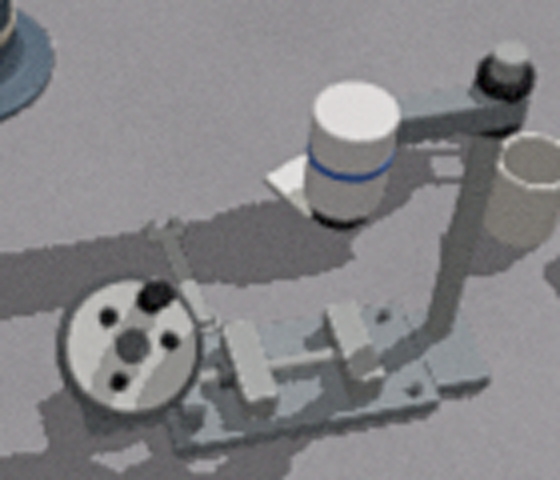

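```bash
cat > m2.py <<'E'
from m import *
from scipy.optimize import least_squares
C=np.vstack([T['P'].reshape(-1,3),S['P'].reshape(-1,3)]); src=np.r_[np.zeros(256000),np.ones(256000)]
ok=np.isfinite(C[:,0])&(abs(C[:,0]-530)<220)&(abs(C[:,1]-150)<300); C=C[ok];src=src[ok]
print('---')
# scope cylinder side/outline
for s in(0,1):
    D=C[(src==s)&(C[:,2]>338)&(C[:,2]<352)&(np.hypot(C[:,0]-520,C[:,1]-200)<80)]
    (x,y),r=cv2.minEnclosingCircle(D[:,:2].astype(np.float32)); print('scope src',s,D[:,:2].min(0),D[:,:2].max(0),D.mean(0),x,y,r)
D=C[(C[:,2]>262)&(C[:,2]<335)&(src==1)&(np.hypot(C[:,0]-527,C[:,1]-195)<55)]
f=least_squares(lambda p:np.hypot(D[:,0]-p[0],D[:,1]-p[1])-33,[520,195],loss='soft_l1'); print('scope cyl',f.x,len(D),f.cost)
for s in(0,1):
  for nm,yr in(('mov',(70,165)),('fix',(165,260))):
    J=C[(src==s)&(C[:,2]>47)&(C[:,2]<57)&(C[:,1]>yr[0])&(C[:,1]<yr[1])&(abs(C[:,0]-525)<70)]
    if len(J)>20: print(nm,s,rect(J))
  b=C[(src==s)&(C[:,2]>15)&(C[:,2]<25)]; print('base',s,rect(b))
# faces (scene): histogram in vise frame
E
python3 m2.py | sed -n '/---/,$p'
```

```text
---
scope src 0 [501.59741205 166.78010843] [564.66149606 227.89152752] [533.71016507 196.90602991 344.3158107 ] 533.789794921875 197.05865478515625 32.22966766357422
scope src 1 [502.77085866 163.46253879] [569.02360529 227.48310553] [538.46384325 193.87943621 346.87147673] 535.4031982421875 196.20587158203125 34.101470947265625
scope cyl [533.66049173 197.95144877] 398 711.9509732325715
mov 0 (array([523.9, 109.5]), array([83.4, 89.5]), 83.8, 338, np.float64(51.3))
fix 0 (array([505.2, 237.6]), array([27.7, 25.6]), 88.6, 64, np.float64(51.3))
base 0 (array([573. , 152.5]), array([342.4, 603.6]), 1.8, 1514, np.float64(19.6))
mov 1 (array([525.1, 111.6]), array([76. , 92.9]), 84.0, 174, np.float64(54.0))
fix 1 (array([534.9, 227. ]), array([86.1, 84.1]), 46.9, 152, np.float64(54.0))
base 1 (array([502.8, 138.3]), array([353.7, 641.5]), 20.3, 1091, np.float64(22.0))
```

```bash
cat >> m2.py <<'E'
print('===')
def tov(Q,o,yaw):
    c,s=np.cos(yaw),np.sin(yaw); d=Q[:,:2]-o; return np.c_[d@[c,s],d@[-s,c],Q[:,2]]
o=np.array([533.8,197.]); yaw=np.radians(-6.1)
W=tov(C,o,yaw); pr=lambda a:np.percentile(a,[1,5,50,95,99]).round(1)
for s in (0,1):
  for nm,sel in dict(base=(W[:,2]>15)&(W[:,2]<25)&(abs(W[:,0])<70)&(W[:,1]>-140)&(W[:,1]<170), mov=(W[:,2]>47)&(W[:,2]<57)&(W[:,1]<-30)&(W[:,1]>-110)&(abs(W[:,0])<60),
     fix=(W[:,2]>47)&(W[:,2]<57)&(W[:,1]>10)&(W[:,1]<70)&(abs(W[:,0])<55)).items():
    q=W[sel&(src==s)]; print(nm,s,'x',pr(q[:,0]),'y',pr(q[:,1]))
  q=W[(src==s)&(W[:,2]>47)&(W[:,2]<57)&(W[:,1]<-30)&(W[:,1]>-85)&(abs(W[:,0])<35)]
  # front edge of moving jaw vs x
  print([ (x,np.percentile(q[abs(q[:,0]-x)<8][:,1],[3,97]).round(1)) for x in(-25,-10,10,25)])
# wheel plane
n=np.array([np.sin(np.radians(35)),0,np.cos(np.radians(35))]); c0=np.array([48,-180,165.])-30*n
e1=np.array([np.cos(np.radians(35)),0,-np.sin(np.radians(35))])
for s in(0,1):
  R=W[src==s]-c0; h=R@n; u=R@e1; v=R[:,1]; rr=np.hypot(u,v)
  a=(abs(h)<6)&(rr<75)
  (x,y),r=cv2.minEnclosingCircle(np.c_[u,v][a].astype(np.float32)); print('wheel h',np.median(h[a]),'c',x,y,r)
  k=(h>45)&(h<62)&(rr<75); print('knob u,v',u[k].mean(),v[k].mean(),k.sum(), 'ang',np.degrees(np.arctan2(v[k].mean(),u[k].mean())), np.hypot(u[k].mean(),v[k].mean()),pr(u[k]),pr(v[k]))
# wrench
E
python3 m2.py | sed -n '/===/,$p'
```

```text
===
base 0 x [-59.5 -57.  -22.8  54.1  58.7] y [-135.3 -108.8  -13.7  129.7  154.7]
mov 0 x [-44.2 -40.9  -1.1  40.   43.7] y [-84.3 -76.1 -62.4 -48.1 -46.9]
fix 0 x [-44.8 -43.7 -33.  -22.2 -19.1] y [24.1 24.9 36.1 50.2 51.1]
[(-25, array([-74.7, -47.7])), (-10, array([-75.8, -46.9])), (10, array([-76.3, -47.7])), (25, array([-74.8, -49.2]))]
base 1 x [-58.2 -49.6  22.7  59.5  62. ] y [-136.7 -108.8   16.   147.2  157. ]
mov 1 x [-45.3 -42.2   4.   43.9  46.4] y [-94.8 -83.6 -64.9 -49.7 -48. ]
fix 1 x [-44.4 -37.9   4.7  43.6  46.5] y [21.6 22.7 36.  50.  51.6]
[(-25, array([-76.9, -49.6])), (-10, array([-81.6, -49.9])), (10, array([-79.7, -48.6])), (25, array([-76.3, -49.5]))]
wheel h -0.5077324938278626 c -0.4419080913066864 0.7184194326400757 56.277992248535156
knob u,v -40.00299701743747 22.78038311390714 62 ang 150.33991876531445 46.03461333815564 [-49.8 -48.9 -40.2 -28.2 -26.5] [10.6 12.7 23.  32.9 35.5]
wheel h 1.9108008295272527 c -2.1118850708007812 -0.9143787622451782 55.0711669921875
knob u,v -37.64731395700204 20.451944551298016 48 ang 151.48693015887173 42.84392937285806 [-48.3 -47.1 -37.4 -27.9 -26.3] [ 9.8 10.8 20.4 31.8 33.3]
```

```bash
cat >> h.py <<'E'
from scipy.spatial.transform import Rotation as R
VO=np.array([533.8,197.,0]); VY=-6.1
def Rz(d): return R.from_euler('z',d,degrees=True).as_matrix()
def v2w(p): return VO+Rz(VY)@np.array(p,float)
def w2v(p): return Rz(VY).T@(np.array(p)-VO)
def toolR(yaw,tilt):
    M=Rz(yaw); t=np.radians(tilt); z=M@[-np.sin(t),0,-np.cos(t)]; y=M[:,1]; return np.c_[np.cross(y,z),y,z]
def ob():
    o=get_obs(); q=o['eef_rot']; M=R.from_quat([q[1],q[2],q[3],q[0]]).as_matrix(); return o,np.array(o['position']),M
def rem(tcp,Rt):
    o,p,M=ob(); d=(tcp-p)/10; rv=np.degrees(R.from_matrix(Rt@M.T).as_rotvec())
    print('t',round(o['clock'],2),'d cm',d.round(2),'rot',rv.round(1),'q',np.array(o['q']).round(2),'F',np.array(o['wrist_force']).round(1),'g',round(o['grip_width'],3),'v',w2v(p).round(1))
def graspR(point,Rt): return np.array(point)+18.7*Rt[:,2]   # TCP for grasp point
E
python3 - <<'E'
from h import *
Rt=toolR(-22.7,30); b=np.array([549.6,-346.4,0]); print(Rt.round(2))
rem(graspR(b+[0,0,60],Rt),Rt)
print(graspR(b+[0,0,60],Rt))
E
```

```text
[[-0.8   0.39 -0.46]
 [ 0.33  0.92  0.19]
 [ 0.5   0.   -0.87]]
t 0.1 d cm [ 31.75 -97.91 -15.11] rot [10.9 28.  -3.3] q [-1.26  0.47 -0.05  1.53  0.02  1.14 -0.08] F [ 0.7 -0.1 -0.2] g 1.0 v [-355.2  403.9  194.9]
[ 540.97426886 -342.7917785    43.80532495]
```

Call:
servo_tool(grip=[-1, -1, -1, -1, -1, -1, -1, -1, -1, -1], delta_pos=[[0, 0, 4], [1, -2, 3], [2, -3.5, 1], [2, -3.5, 0.5], [2, -3.5, 0], [2, -3.5, 0], [2, -3.5, 0], [1.5, -3.8, 0], [1, -4, 0], [1, -4, 0]], rot=[[0, 0, 0], [0, 0, 0], [0, 0, 0], [0, 0, 0], [0, 0, 0], [0, 0, 0], [0, 0, 0], [0, 0, 0], [0, 0, 0], [0, 0, 0]])

```text
clock: 0.93
position: [362.1, 319.7, 275.5]
eef_rot: [-0.003, 0.159, 0.987, -0.005]
wrist_force: [0.0, 0.2, 0.2]
grip_width: 1.001
```

Call:
servo_tool(grip=[-1, -1, -1, -1, -1, -1, -1, -1, -1, -1], delta_pos=[[0.8, -4, 0.5], [0.8, -4, 0.5], [0.8, -4, 0.5], [0.8, -4, 0.5], [0.8, -4, 0.5], [0.8, -4, 0], [1, -4, 0], [1, -4, 0], [1, -4, 0], [1, -4, 0]], rot=[[0, 0, 0], [0, 0, 0], [0, 0, 0], [0, 0, 0], [0, 0, 0], [0, 0, 0], [0, 0, 0], [0, 0, 0], [0, 0, 0], [0, 0, 0]])

```text
clock: 1.77
position: [444.2, -87.1, 298.8]
eef_rot: [-0.004, 0.159, 0.987, -0.004]
wrist_force: [0.1, 1.6, -1.1]
grip_width: 1.002
```

Call:
servo_tool(grip=[-1, -1, -1, -1, -1, -1, -1, -1, -1, -1], delta_pos=[[1.5, -3.5, 0], [1.5, -3.5, 0], [1.5, -3.5, 0], [1.5, -3.5, 0], [1.5, -3.5, -1], [1.5, -3.5, -2], [1, -3, -2], [1, -1.5, -2], [0, 0, -2], [0, 0, -1]], rot=[[0, 0, 0], [0, 0, 0], [2, 5.6, -0.7], [2, 5.6, -0.7], [2, 5.6, -0.7], [2, 5.6, -0.7], [2, 5.6, -0.7], [0, 0, 0], [0, 0, 0], [0, 0, 0]])

```text
clock: 2.6
position: [552.6, -360.0, 183.5]
eef_rot: [-0.27, 0.184, 0.944, 0.051]
wrist_force: [-0.8, 0.5, -1.1]
grip_width: 0.998
```

```bash
python3 - <<'E'
from h import *
Rt=toolR(-22.7,30); b=np.array([549.6,-346.4,0])
rem(graspR(b+[0,0,60],Rt),Rt)
c=capture('top'); P=cloud(c); save(c,'top1.png')
c=capture('scene'); save(c,'scene1.png')
E
```

```text
t 2.6 d cm [ -1.17   1.73 -13.97] rot [-0.5 -1.8 -0.7] q [ 0.16  0.87  0.67  1.14 -0.3   1.8   1.97] F [-0.8  0.5 -1.1] g 0.998 v [  77.9 -551.9  183.5]
```

Call:
servo_tool(grip=[-1, -1, -1, -1, -1, -1], delta_pos=[[-0.6, 1.0, -1], [-0.6, 0.7, -3], [0, 0, -3.5], [0, 0, -3], [0, 0, -2], [0, 0, 0]], rot=[[-0.5, -1.8, -0.7], [0, 0, 0], [0, 0, 0], [0, 0, 0], [0, 0, 0], [0, 0, 0]])

```text
clock: 3.2
position: [545.1, -337.6, 75.7]
eef_rot: [-0.24, 0.187, 0.951, 0.05]
wrist_force: [0.2, 0.5, -0.3]
grip_width: 0.998
```

```bash
python3 - <<'E'
from h import *
Rt=toolR(-22.7,30); b=np.array([549.6,-346.4,0])
rem(graspR(b+[0,0,60],Rt),Rt)
E
```

```text
t 3.2 d cm [-0.42 -0.52 -3.19] rot [ 0.4  1.6 -0.4] q [ 0.12  0.9   0.64  1.33 -0.35  1.55  1.97] F [ 0.2  0.5 -0.3] g 0.998 v [  68.1 -530.3   75.7]
```

View pics/scene1.png

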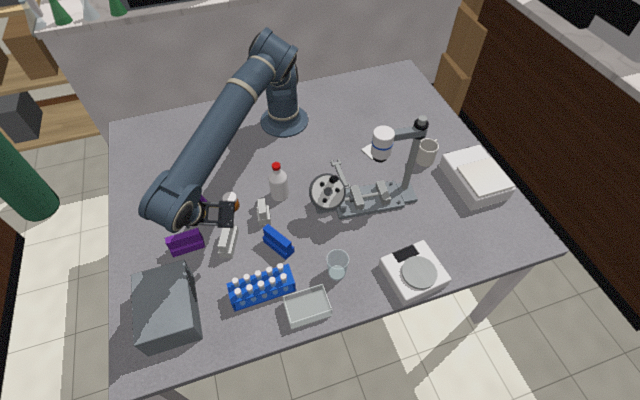

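The scene view shows the hand over the bar at about (225,215), with all bystanders undisturbed.

Call:
servo_tool(grip=[-1, -1, -1, -1, -1], delta_pos=[[-0.4, -0.5, -1], [0, 0, -1.5], [0, 0, -0.6], [0, 0, 0], [0, 0, 0]], rot=[[0.4, 1.6, -0.4], [0, 0, 0], [0, 0, 0], [0, 0, 0], [0, 0, 0]])

```text
clock: 3.62
position: [546.7, -340.9, 56.3]
eef_rot: [-0.246, 0.188, 0.95, 0.05]
wrist_force: [0.3, -0.2, -0.3]
grip_width: 1.0
```

```bash
python3 - <<'E'
from h import *
Rt=toolR(-22.7,30); b=np.array([549.6,-346.4,0])
rem(graspR(b+[0,0,60],Rt),Rt)
E
```

```text
t 3.62 d cm [-0.58 -0.19 -1.25] rot [ 0.2  0.9 -0.3] q [ 0.13  0.93  0.64  1.32 -0.36  1.54  1.97] F [ 0.3 -0.2 -0.3] g 1.0 v [  70.  -533.5   56.3]
```

Call:
servo_tool(grip=[-1, -1, -1], delta_pos=[[-0.6, -0.3, -1.3], [-0.2, 0, -0.3], [0, 0, 0]], rot=[[0.2, 0.9, -0.3], [0, 0.3, 0], [0, 0, 0]])

```text
clock: 3.87
position: [539.6, -344.6, 42.2]
eef_rot: [-0.255, 0.19, 0.947, 0.049]
wrist_force: [0.9, 0.4, 1.3]
grip_width: 1.001
```

```bash
python3 - <<'E'
from h import *
Rt=toolR(-22.7,30); b=np.array([549.6,-346.4,0])
rem(graspR(b+[0,0,60],Rt),Rt)
E
```

```text
t 3.87 d cm [0.13 0.18 0.16] rot [ 0.1 -0.1 -0.1] q [ 0.14  0.95  0.64  1.33 -0.36  1.53  1.97] F [0.9 0.4 1.3] g 1.001 v [  63.4 -537.9   42.2]
```

Call:
servo_tool(grip=[0.6, 1, 1, 1, 1, 1, 1, 1], delta_pos=[[0, 0, 0], [0, 0, 0], [0, 0, 0], [0, 0, 0], [0, 0, 0], [0, 0, 0], [0, 0, 0], [0, 0, 0]], rot=[[0, 0, 0], [0, 0, 0], [0, 0, 0], [0, 0, 0], [0, 0, 0], [0, 0, 0], [0, 0, 0], [0, 0, 0]], grip_force=40)

```text
clock: 4.53
position: [539.3, -345.1, 42.3]
eef_rot: [-0.255, 0.19, 0.947, 0.049]
wrist_force: [0.3, 0.8, 0.4]
grip_width: 0.483
```

```bash
python3 - <<'E'
from h import *
Rt=toolR(-22.7,30); b=np.array([549.6,-346.4,0])
rem(graspR(b+[0,0,60],Rt),Rt)
E
```

```text
t 4.53 d cm [0.17 0.23 0.15] rot [ 0.2 -0.2 -0. ] q [ 0.14  0.95  0.64  1.33 -0.36  1.53  1.97] F [0.3 0.8 0.4] g 0.483 v [  63.  -538.5   42.3]
```

Call:
servo_tool(grip=[1, 1, 1, 1, 1, 1], delta_pos=[[0, 0, 0], [0, 0, 0], [0, 0, 0], [0, 0, 0], [0, 0, 0], [0, 0, 0]], rot=[[0, 0, 0], [0, 0, 0], [0, 0, 0], [0, 0, 0], [0, 0, 0], [0, 0, 0]])

```text
clock: 5.03
position: [539.8, -344.3, 42.4]
eef_rot: [-0.255, 0.19, 0.947, 0.05]
wrist_force: [0.1, -0.3, 0.9]
grip_width: 0.292
```

```bash
python3 - <<'E'
from h import *
Rt=toolR(-22.7,30); b=np.array([549.6,-346.4,0])
rem(graspR(b+[0,0,60],Rt),Rt)
c=capture('top'); P=cloud(c); np.savez('top2.npz',P=P,px=c['pixels'])
E
```

```text
t 5.03 d cm [0.11 0.15 0.14] rot [ 0.1 -0.1 -0. ] q [ 0.14  0.95  0.64  1.33 -0.36  1.53  1.97] F [ 0.1 -0.3  0.9] g 0.292 v [  63.5 -537.6   42.4]
```

```bash
cat >> h.py <<'E'
def Tm(p,M): T=np.eye(4); T[:3,:3]=M; T[:3,3]=p; return T
def barrem(p,z,x,y,tilt_extra=0):
    """remaining move so that held bar sits at vise (x,y,z)"""
    G=np.load('grip.npy'); B=Tm(v2w([x,y,z]),Rz(VY)); Tt=B@np.linalg.inv(G); rem(Tt[:3,3],Tt[:3,:3])
    o,pp,M=ob(); b=Tm(pp,M)@G; print('bar now in vise',w2v(b[:3,3]).round(1),'rotv',np.degrees(R.from_matrix(Rz(VY).T@b[:3,:3]).as_rotvec()).round(2))
E
python3 - <<'E'
from h import *
o,p,M=ob()
# bar y centred between pads; bar pose from tool: yaw from tool y
yaw=np.degrees(np.arctan2(M[1,1],M[0,1]))-90; print('tool yaw',yaw)
b=np.array([549.6,-346.4,0]); g=p-18.7*M[:,2]; yb=Rz(yaw)[:,1]; b2=b+yb*((g-b)@yb); b2[2]=0; print(b2)
G=np.linalg.inv(Tm(p,M))@Tm(b2,Rz(yaw)); np.save('grip.npy',G); print(G.round(3))
E
```

```text
tool yaw -22.655726162189524
[ 548.90366319 -348.06826653    0.        ]
[[-8.6500e-01  1.0000e-03  5.0100e-01 -2.9733e+01]
 [-0.0000e+00  1.0000e+00 -2.0000e-03  1.4200e-01]
 [-5.0100e-01 -2.0000e-03 -8.6500e-01  3.1765e+01]
 [ 0.0000e+00  0.0000e+00  0.0000e+00  1.0000e+00]]
```

Call:
servo_tool(grip=[1, 1, 1, 1, 1, 1, 1, 1, 1, 1], delta_pos=[[0, 0, 1], [0, 0, 2], [0, 0, 3], [0, 0, 4], [0, 0, 4], [1, 1, 3.5], [2, 2, 2.5], [2.5, 2.5, 1], [2.5, 3, 0], [2, 3.5, 0]], rot=[[0, 0, 0], [0, 0, 0], [0, 0, 0], [0, 0, 0], [0, 0, 0], [0, 0, 0], [0, 0, 0], [0, 0, 0], [0, 0, 0], [0, 0, 0]])

```text
clock: 5.92
position: [630.2, -231.5, 260.8]
eef_rot: [-0.256, 0.204, 0.944, 0.048]
wrist_force: [0.4, 0.0, -4.8]
grip_width: 0.295
```

```bash
python3 - <<'E'
from h import *
barrem(0,120,160,-6)
E
```

```text
t 5.92 d cm [ 5.23 40.66 -9.84] rot [ 0.6 -0.2 18. ] q [ 0.02  0.83  0.66  1.02 -0.38  1.95  1.73] F [ 0.4  0.  -4.8] g 0.295 v [ 141.4 -415.9  260.8]
bar now in vise [ 150.5 -419.3  218.4] rotv [ -0.65   0.18 -18.05]
```

Call:
servo_tool(grip=[1, 1, 1, 1, 1], delta_pos=[[1, 1, -3], [1, 1.5, -2.5], [1.5, 1.5, -1.5], [2, 1.5, 0], [1.5, 1, 0]], rot=[[0, 0, 3], [0, 0, 4], [0, 0, 4], [0, 0, 4], [0, 0, 3]])

```text
clock: 6.33
position: [705.5, -159.2, 189.6]
eef_rot: [-0.256, 0.044, 0.966, 0.007]
wrist_force: [0.6, 1.4, -3.5]
grip_width: 0.296
```

```bash
python3 - <<'E'
from h import *
barrem(0,120,160,-6)
E
```

```text
t 6.33 d cm [-2.3  33.43 -2.73] rot [ 0.4  0.4 -1. ] q [-0.08  0.95  0.58  0.91 -0.31  1.89  1.87] F [ 0.6  1.4 -3.5] g 0.296 v [ 208.6 -336.   189.6]
bar now in vise [ 218.7 -336.   147.3] rotv [-0.36 -0.4   1.  ]
```

Call:
servo_tool(grip=[1, 1, 1, 1, 1, 1, 1, 1, 1, 1], delta_pos=[[0, 3, 0], [0, 4, 0], [0, 4, 0], [0, 4, 0], [0, 4, 0], [-0.2, 4, 0], [-0.5, 4, -0.5], [-0.5, 3, -1], [-0.5, 2, -1], [0, 0, 0]], rot=[[0, 0, 0], [0, 0, 0], [0, 0, 0], [0, 0, 0], [0, 0, 0], [0, 0, 0], [0, 0, 0], [0, 0, 0], [0, 0, 0], [0, 0, 0]])

```text
clock: 7.17
position: [686.1, 178.0, 154.3]
eef_rot: [-0.257, 0.042, 0.965, 0.005]
wrist_force: [-0.8, 1.9, -4.9]
grip_width: 0.294
```

```bash
python3 - <<'E'
from h import *
barrem(0,30,60,-6)
c=capture('scene'); P=cloud(c); save(c,'scene3.png'); np.savez('scene3.npz',P=P)
c=capture('top'); np.savez('top3.npz',P=cloud(c)); a=cv2.imread('pics/scene3.png')[20:300,250:600]
cv2.imwrite('pics/both3.png',np.hstack([cv2.resize(a,(400,320)),cv2.resize(c['pixels'][90:340,120:400,::-1],(358,320))]))
E
```

```text
t 7.17 d cm [-10.31   0.77  -8.2 ] rot [ 0.6  0.2 -1.3] q [-0.47  0.92  0.52  1.03 -0.46  1.81  1.47] F [-0.8  1.9 -4.9] g 0.294 v [153.5  -2.7 154.3]
bar now in vise [163.5  -2.9 112. ] rotv [-0.57 -0.28  1.35]
```

View pics/both3.png

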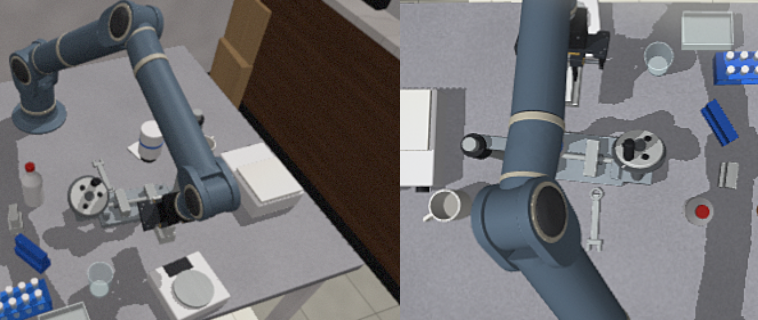

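```bash
python3 - <<'E'
from h import *
for n in('top3','scene3'):
    P=np.load(n+'.npz')['P'].reshape(-1,3); P=P[np.isfinite(P[:,0])&(P[:,2]>130)]
    V=(P-VO)@Rz(VY)
    for x in range(-250,300,25):
        q=V[(abs(V[:,0]-x)<8)&(abs(V[:,1])<160)]
        q=q[(q[:,2]>365)|(x>60)]
        if len(q)>15: print(n,x,'y',np.percentile(q[:,1],[2,98]).round(),'z',np.percentile(q[:,2],[2,50,98]).round())
E
```

```text
top3 -250 y [-158.  -67.] z [478. 515. 530.]
top3 -225 y [-153.  -52.] z [469. 536. 552.]
top3 -200 y [-137.  -10.] z [492. 558. 575.]
top3 -175 y [-120.   10.] z [514. 580. 607.]
top3 -150 y [-112.   21.] z [529. 607. 630.]
top3 -125 y [-104.   27.] z [534. 613. 637.]
top3 -100 y [-91.  25.] z [549. 607. 634.]
top3 -75 y [-78.  -2.] z [566. 598. 618.]
top3 -50 y [-72.  -1.] z [560. 591. 597.]
top3 -25 y [-72.  -1.] z [555. 585. 592.]
top3 0 y [-73.   2.] z [546. 579. 587.]
top3 25 y [-70.   4.] z [543. 573. 581.]
top3 50 y [-66.   7.] z [537. 565. 573.]
top3 75 y [-64.   9.] z [526. 559. 566.]
top3 100 y [-60.  11.] z [522. 552. 559.]
top3 125 y [-58.  13.] z [145. 543. 551.]
top3 150 y [-57.  18.] z [145. 534. 545.]
top3 175 y [-85.  19.] z [148. 519. 537.]
top3 200 y [-92.  50.] z [175. 505. 529.]
top3 225 y [-91.  26.] z [272. 500. 522.]
top3 250 y [-90.  34.] z [261. 496. 515.]
top3 275 y [-48.  36.] z [311. 500. 508.]
scene3 -250 y [-160. -119.] z [400. 491. 521.]
scene3 -225 y [-158. -113.] z [426. 473. 540.]
scene3 -200 y [-143. -103.] z [447. 494. 553.]
scene3 -175 y [-125.  -85.] z [468. 533. 603.]
scene3 -150 y [-114.   17.] z [494. 560. 629.]
scene3 -125 y [-107.   24.] z [514. 604. 639.]
scene3 -100 y [-92.  24.] z [547. 601. 634.]
scene3 -75 y [-81.  -7.] z [560. 599. 620.]
scene3 -50 y [-73.  -4.] z [555. 592. 600.]
scene3 -25 y [-73.  -1.] z [548. 586. 594.]
scene3 0 y [-74.  -4.] z [542. 582. 590.]
scene3 25 y [-71.  -2.] z [537. 574. 584.]
scene3 50 y [-68.   2.] z [526. 567. 576.]
scene3 75 y [-65.   3.] z [518. 560. 568.]
scene3 100 y [-62.   6.] z [514. 553. 562.]
scene3 125 y [-59.   8.] z [506. 545. 554.]
scene3 150 y [-56.  12.] z [497. 538. 546.]
scene3 175 y [-53.  15.] z [271. 529. 539.]
scene3 200 y [-94.  16.] z [142. 511. 532.]
scene3 225 y [-93.  19.] z [134. 343. 524.]
scene3 250 y [-91.  36.] z [244. 467. 517.]
scene3 275 y [-47.  34.] z [309. 488. 510.]
```

Call:
servo_tool(grip=[1, 1, 1, 1, 1, 1, 1], delta_pos=[[-1, 0, -1.5], [-1.5, 0.3, -2], [-2, 0.3, -2], [-2, 0.3, -1.5], [-2, 0.1, -0.8], [-1, 0, 0], [0, 0, 0]], rot=[[0.6, 0.2, -1.3], [0, 0, 0], [0, 0, 0], [0, 0, 0], [0, 0, 0], [0, 0, 0], [0, 0, 0]])

```text
clock: 7.85
position: [594.3, 163.4, 77.2]
eef_rot: [-0.251, 0.066, 0.966, 0.007]
wrist_force: [2.0, 5.1, -3.6]
grip_width: 0.293
```

```bash
cat > arm.py <<'E'
from h import *
from scipy.optimize import least_squares
barrem(0,26,8,-5)
Q=[]
for n in('top','scene'):
    P=cloud(capture(n)).reshape(-1,3); P=P[np.isfinite(P[:,0])]; V=(P-VO)@Rz(VY); Q.append(V)
    for x in range(-75,226,25):
        q=V[(abs(V[:,0]-x)<6)&(abs(V[:,1]+20)<100)&(V[:,2]>352)]
        if len(q)>10: print(n,x,'y',np.percentile(q[:,1],[2,98]).round(),'z',np.percentile(q[:,2],[2,50,98]).round())
E
python3 arm.py
```

```text
t 7.85 d cm [-6.28  2.88 -0.88] rot [1.1 0.8 1.4] q [-0.55  0.82  0.53  1.42 -0.46  1.53  1.51] F [ 2.   5.1 -3.6] g 0.293 v [ 63.7 -27.   77.2]
bar now in vise [ 74.2 -28.   35. ] rotv [-1.01 -0.95 -1.4 ]
top -75 y [-71.   0.] z [562. 600. 608.]
top -50 y [-74.   1.] z [554. 586. 595.]
top -25 y [-72.  -0.] z [535. 572. 583.]
top 0 y [-71.   0.] z [522. 556. 566.]
top 25 y [-70.   0.] z [506. 540. 551.]
top 50 y [-69.   2.] z [490. 526. 535.]
top 75 y [-68.   2.] z [474. 511. 519.]
top 100 y [-68.   4.] z [460. 495. 505.]
top 125 y [-67.   4.] z [441. 480. 490.]
top 150 y [-66.   5.] z [425. 464. 473.]
top 175 y [-66.  12.] z [386. 447. 458.]
top 200 y [-69.  13.] z [369. 434. 442.]
top 225 y [-74.  15.] z [367. 417. 428.]
scene -75 y [-73.  -0.] z [565. 601. 611.]
scene -50 y [-76.  -1.] z [547. 588. 598.]
scene -25 y [-74.  -4.] z [532. 574. 586.]
scene 0 y [-73.  -3.] z [520. 559. 569.]
scene 25 y [-72.  -1.] z [501. 544. 555.]
scene 50 y [-71.   1.] z [488. 527. 538.]
scene 75 y [-71.   1.] z [474. 513. 522.]
scene 100 y [-70.   1.] z [456. 497. 507.]
scene 125 y [-68.   2.] z [441. 483. 493.]
scene 150 y [-67.   4.] z [426. 466. 477.]
scene 175 y [-68.   6.] z [375. 450. 462.]
scene 200 y [-68.  11.] z [394. 438. 447.]
scene 225 y [-76.  12.] z [374. 419. 433.]
```

Call:
servo_tool(grip=[1, 1, 1], delta_pos=[[0.3, 1.5, 0], [0, 1, 0], [0, 0, 0]], rot=[[0.8, 0.7, 1.4], [0, 0, 0], [0, 0, 0]])

```text
clock: 8.2
position: [603.0, 183.3, 79.3]
eef_rot: [-0.255, 0.054, 0.965, 0.007]
wrist_force: [-0.2, 1.0, -3.1]
grip_width: 0.295
```

```bash
python3 - <<'E'
from h import *
barrem(0,30,40,-5)
E
```

```text
t 8.2 d cm [-3.97  0.55 -0.69] rot [0.7 0.5 0.1] q [-0.56  0.84  0.52  1.37 -0.47  1.56  1.5 ] F [-0.2  1.  -3.1] g 0.295 v [70.3 -6.2 79.3]
bar now in vise [80.5 -6.7 37. ] rotv [-0.62 -0.55 -0.13]
```

Call:
servo_tool(grip=[1, 1, 1, 1, 1], delta_pos=[[-1, 0.3, -0.2], [-1.2, 0.2, -0.3], [-1.2, 0.2, -0.2], [-0.5, 0.1, 0], [0, 0, 0]], rot=[[0.7, 0.5, 0.1], [0, 0, 0], [0, 0, 0], [0, 0, 0], [0, 0, 0]])

```text
clock: 8.62
position: [564.2, 184.9, 72.5]
eef_rot: [-0.258, 0.055, 0.965, 0.01]
wrist_force: [-0.1, 0.1, -3.9]
grip_width: 0.298
```

```bash
python3 - <<'E'
from h import *
barrem(0,28,6,-5)
E
```

```text
t 8.62 d cm [-3.47  0.75 -0.21] rot [0.4 0.2 0.3] q [-0.59  0.8   0.51  1.48 -0.47  1.5   1.51] F [-0.1  0.1 -3.9] g 0.298 v [31.5 -8.8 72.5]
bar now in vise [41.5 -9.  30.1] rotv [-0.34 -0.2  -0.25]
```

Call:
servo_tool(grip=[1, 1, 1, 1, 1], delta_pos=[[-0.9, 0.4, -0.1], [-1.1, 0.3, 0], [-1, 0.2, 0], [-0.4, 0, 0], [0, 0, 0]], rot=[[0.4, 0.2, 0.3], [0, 0, 0], [0, 0, 0], [0, 0, 0], [0, 0, 0]])

```text
clock: 9.03
position: [529.4, 192.0, 72.0]
eef_rot: [-0.258, 0.052, 0.965, 0.013]
wrist_force: [0.1, 0.2, -3.5]
grip_width: 0.295
```

```bash
python3 - <<'E'
from h import *
barrem(0,21,5,-5)
E
```

```text
t 9.03 d cm [-0.1   0.05 -0.87] rot [-0.   0.1  0. ] q [-0.63  0.75  0.51  1.58 -0.47  1.45  1.51] F [ 0.1  0.2 -3.5] g 0.295 v [-3.8 -5.5 72. ]
bar now in vise [ 6.1 -5.4 29.7] rotv [ 0.01 -0.09 -0.04]
```

Very good. I'll lower it gently and watch the force.

Call:
servo_tool(grip=[1, 1, 1, 1], delta_pos=[[0, 0, -0.4], [0, 0, -0.4], [0, 0, -0.2], [0, 0, 0]], rot=[[0, 0, 0], [0, 0, 0], [0, 0, 0], [0, 0, 0]])

```text
clock: 9.37
position: [531.6, 191.6, 62.3]
eef_rot: [-0.257, 0.052, 0.965, 0.013]
wrist_force: [-0.8, 0.4, -0.5]
grip_width: 0.291
```

```bash
python3 - <<'E'
from h import *
barrem(0,20,5,-5)
E
```

```text
t 9.37 d cm [-0.31  0.09  0.01] rot [-0.   0.3  0.1] q [-0.62  0.76  0.51  1.58 -0.47  1.44  1.51] F [-0.8  0.4 -0.5] g 0.291 v [-1.6 -5.6 62.3]
bar now in vise [ 8.4 -5.5 20. ] rotv [ 0.08 -0.25 -0.07]
```

Call:
servo_tool(grip=[-0.2, -0.2, -0.2, -0.2, -0.2, -0.2, -0.2], delta_pos=[[0, 0, 0], [0, 0, 0], [0, 0, 0], [0, 0, 0], [0, 0, 0], [0, 0, 0], [0, 0, 0]], rot=[[0, 0, 0], [0, 0, 0], [0, 0, 0], [0, 0, 0], [0, 0, 0], [0, 0, 0], [0, 0, 0]])

```text
clock: 9.95
position: [533.1, 191.3, 63.9]
eef_rot: [-0.256, 0.052, 0.965, 0.014]
wrist_force: [-0.9, -0.1, -0.4]
grip_width: 0.593
```

Call:
servo_tool(grip=[-0.2, -0.2, -0.2, -0.2, -0.2, -0.2, -0.2, -0.2], delta_pos=[[0.6, 0, 0.8], [0.9, -0.1, 1.2], [1.2, -0.1, 1.7], [1.6, -0.2, 1.5], [2.5, -0.2, 1.5], [3, -0.3, 1], [3, -0.3, 1], [2, 0, 0.5]], rot=[[0, 0, 0], [0, 0, 0], [0, 0, 0], [0, 0, 0], [0, 0, 0], [0, 0, 0], [0, 0, 0], [0, 0, 0]])

```text
clock: 10.62
position: [682.7, 180.4, 165.6]
eef_rot: [-0.259, 0.051, 0.965, 0.013]
wrist_force: [-0.3, -0.3, -0.2]
grip_width: 0.598
```

```bash
python3 - <<'E'
from h import *
rem(*[np.zeros(3),np.eye(3)])
for n in('top','scene'):
    c=capture(n); P=cloud(c); np.savez(n+'4.npz',P=P,px=c['pixels'])
    P=P.reshape(-1,3); P=P[np.isfinite(P[:,0])]; V=(P-VO)@Rz(VY)
    q=V[(abs(V[:,0])<90)&(V[:,1]>-24)&(V[:,1]<20)&(V[:,2]>88)&(V[:,2]<112)]
    if len(q)>5: print(n,rect:=cv2.minAreaRect(q[:,:2].astype(np.float32)),len(q),np.percentile(q[:,2],[5,50,95]), np.percentile(q[:,:2],[3,97],axis=0).round(1).tolist())
a=c['pixels'][60:260,280:480,::-1]; cv2.imwrite('pics/s4.png',cv2.resize(a,(600,600),interpolation=2))
E
```

```text
t 10.62 d cm [-68.27 -18.04 -16.56] rot [  7.9 149.8   2.1] q [-0.47  0.91  0.52  1.03 -0.48  1.82  1.46] F [-0.3 -0.3 -0.2] g 0.598 v [149.8  -0.7 165.6]
top ((8.40704345703125, -7.751987457275391), (23.01389503479004, 109.9725570678711), 86.73596954345703) 231 [ 91.34970209  97.19177877 101.31972512] [[-44.0, -16.3], [60.0, 4.0]]
scene ((-2.0648345947265625, -5.149016380310059), (26.816843032836914, 88.796875), 89.46241760253906) 153 [ 93.75426958 100.91842168 104.97333463] [[-42.3, -18.0], [37.3, 7.1]]
```

View pics/s4.png

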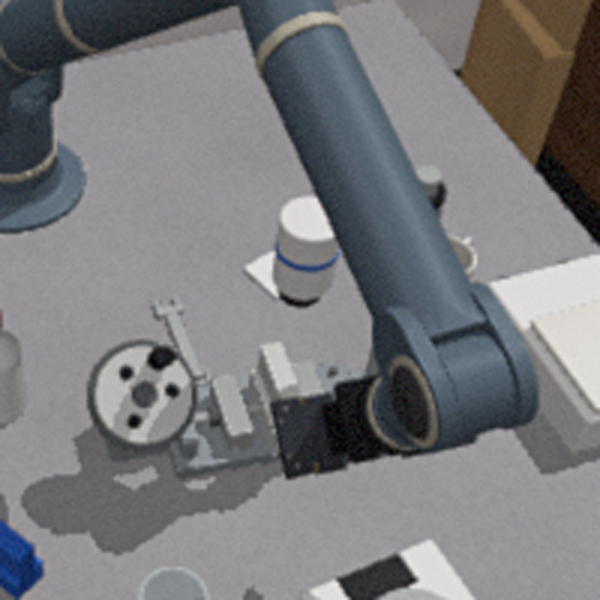

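The bar stands at vise x≈8, y≈-6 with its top at about 97 mm, so it is on the floor and let go. Next is the knob.

```bash
cat >> h.py <<'E'
a35=np.radians(35); N=np.array([np.sin(a35),0,np.cos(a35)]); E1=np.array([np.cos(a35),0,-np.sin(a35)]); C0=np.array([48,-180,165.])-30*N
def knob(ang,h,r=42): 
    a=np.radians(ang); return v2w(C0+h*N+r*(np.cos(a)*E1+np.sin(a)*np.array([0,1,0])))
def polar():
    o,p,M=ob(); d=w2v(p)-C0; u,v=d@E1,d[1]; return np.degrees(np.arctan2(v,u)),np.hypot(u,v),d@N
RK=toolR(VY,35)
E
python3 - <<'E'
from h import *
for h in (95,19.3): print(knob(151,h),w2v(knob(151,h))); rem(knob(151,h),RK)
E
```

```text
[571.71543252  32.40098702 239.31465558] [  55.19171448 -159.63799595  239.31465558]
t 10.72 d cm [-11.15 -14.76   7.52] rot [ 0.6  5.  -0.1] q [-0.47  0.91  0.52  1.03 -0.48  1.82  1.46] F [-0.4  0.2 -0.1] g 0.599 v [150.4  -1.  164.1]
[528.54154126  37.01494497 177.30484583] [  11.77197825 -159.63799595  177.30484583]
t 10.72 d cm [-15.47 -14.3    1.32] rot [ 0.6  5.  -0.1] q [-0.47  0.91  0.52  1.03 -0.48  1.82  1.46] F [-0.4  0.2 -0.1] g 0.599 v [150.4  -1.  164.1]
```

Call:
servo_tool(grip=[-1, -1, -1, -1, -1, -1, -1, -1, -1, -1], delta_pos=[[0, -2, 0.5], [0, -3, 1], [0, -3, 1], [0, -3, 1], [-1, -2.5, 1], [-2, -1, 1], [-2.5, 0, 1], [-2.5, 0, 0.5], [-2, 0, 0.4], [0, 0, 0]], rot=[[0, 0, 0], [0, 1, 0], [0, 2, 0], [0, 2, 0], [0, 0, 0], [0, 0, 0], [0, 0, 0], [0, 0, 0], [0, 0, 0], [0, 0, 0]])

```text
clock: 11.55
position: [568.1, 24.7, 240.2]
eef_rot: [-0.31, 0.053, 0.949, 0.011]
wrist_force: [0.8, -0.4, 0.7]
grip_width: 1.001
```

```bash
python3 - <<'E'
from h import *
rem(knob(151,95),RK); print(polar())
c=capture('top'); P=cloud(c).reshape(-1,3);
c2=capture('scene'); P=np.vstack([P,cloud(c2).reshape(-1,3)-[0,0,2]]); P=P[np.isfinite(P[:,0])]; V=(P-VO)@Rz(VY)-C0
h=V@N;u=V@E1;v=V[:,1]; k=(h>25)&(h<53)&(np.hypot(u,v)<70)&(np.hypot(u,v)>22)
from scipy.optimize import least_squares
q=np.c_[u,v][k]; f=least_squares(lambda p:np.hypot(*(q-p).T)-13,[-36,20],loss='soft_l1'); print('knob fit',f.x,np.hypot(*f.x),np.degrees(np.arctan2(f.x[1],f.x[0])),k.sum(),np.median(abs(f.fun)))
a=c2['pixels'][60:260,260:460,::-1]; cv2.imwrite('pics/s5.png',cv2.resize(a,(600,600),interpolation=2))
E
```

```text
t 11.55 d cm [ 0.36  0.77 -0.09] rot [ 0.5 -1.2  0. ] q [-0.38  0.69  0.55  1.32 -0.3   1.86  1.65] F [ 0.8 -0.4  0.7] g 1.001 v [  52.5 -167.7  240.2]
(np.float64(162.679597069546), np.float64(41.346325544556954), np.float64(94.13059495456933))
knob fit [-36.33036456  23.62912225] 43.338560284997925 146.9601868532572 14 0.47921577563931006
```

View pics/s5.png

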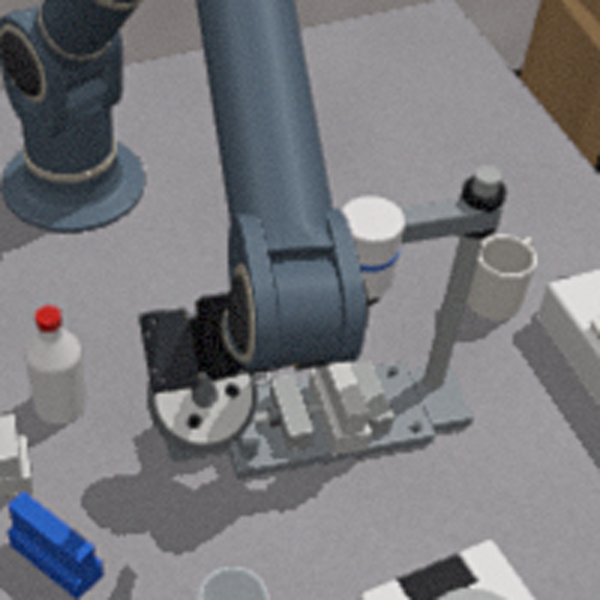

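Scene crop: the bar stands in the jaws at about (345,405), and the hand is above the knob at about (190,350). Before descending, I'll refit the knob from the first clouds, where it was unoccluded.

```bash
python3 - <<'E'
from h import *
from scipy.optimize import least_squares
for n,dz in(('top0',0),('scene0',2.2),('top4',0),('scene4',2.2)):
    P=np.load(n+'.npz')['P'].reshape(-1,3)-[0,0,dz]; P=P[np.isfinite(P[:,0])]; V=(P-VO)@Rz(VY)-C0
    h=V@N;u=V@E1;v=V[:,1]; k=(h>16)&(h<53)&(np.hypot(u,v)<62)&(np.hypot(u,v)>22)
    q=np.c_[u,v][k]; f=least_squares(lambda p:np.hypot(*(q-p).T)-13,[-36,20],loss='soft_l1'); print(n,'knob',f.x.round(1),np.hypot(*f.x).round(1),np.degrees(np.arctan2(f.x[1],f.x[0])).round(1),k.sum(),np.median(abs(f.fun)).round(2))
for h in(60,19.3):rem(knob(149.5,h),RK)
E
```

```text
top0 knob [-35.7  23. ] 42.5 147.2 90 0.74
scene0 knob [-37.3  21.8] 43.2 149.7 26 0.59
top4 knob [-35.7  22.8] 42.4 147.5 93 0.85
scene4 knob [-37.   21.5] 42.8 149.9 28 0.72
t 11.65 d cm [-1.85  1.02 -2.85] rot [ 0.5 -1.  -0. ] q [-0.38  0.69  0.55  1.31 -0.3   1.86  1.65] F [ 0.3 -0.5  0.1] g 0.995 v [  55.  -166.9  238.9]
t 11.65 d cm [-4.17  1.27 -6.19] rot [ 0.5 -1.  -0. ] q [-0.38  0.69  0.55  1.31 -0.3   1.86  1.65] F [ 0.3 -0.5  0.1] g 0.995 v [  55.  -166.9  238.9]
```

Angle 148.5°.

Call:
servo_tool(grip=[-1, -1, -1, -1, -1, -1], delta_pos=[[0.3, 0.9, 0], [-0.7, 0.2, -1.2], [-1.1, 0.1, -1.6], [-1.1, 0.1, -1.6], [-1, 0.1, -1.2], [0, 0, 0]], rot=[[0.5, -1, 0], [0, 0, 0], [0, 0, 0], [0, 0, 0], [0, 0, 0], [0, 0, 0]])

```text
clock: 12.15
position: [538.4, 44.5, 178.5]
eef_rot: [-0.297, 0.047, 0.954, 0.016]
wrist_force: [0.8, 0.4, -0.5]
grip_width: 0.993
```

```bash
python3 - <<'E'
from h import *
rem(knob(148.5,19.3),RK);print(polar())
E
```

```text
t 12.15 d cm [-0.9  -0.6  -0.17] rot [-0.2  0.4 -0.4] q [-0.42  0.67  0.54  1.48 -0.32  1.69  1.65] F [ 0.8  0.4 -0.5] g 0.993 v [  20.8 -151.1  178.5]
(np.float64(136.09545265782137), np.float64(41.63687817345816), np.float64(25.430233415903896))
```

Call:
servo_tool(grip=[-1, -1, -1], delta_pos=[[-0.7, -0.5, -0.3], [-0.2, 0, 0], [0, 0, 0]], rot=[[0, 0.4, -0.4], [0, 0, 0], [0, 0, 0]])

```text
clock: 12.4
position: [531.0, 40.7, 174.8]
eef_rot: [-0.3, 0.05, 0.952, 0.017]
wrist_force: [0.4, 0.8, 0.2]
grip_width: 1.002
```

```bash
python3 - <<'E'
from h import *
rem(knob(148.5,19.3),RK);print(polar())
E
```

```text
t 12.4 d cm [-0.16 -0.21  0.2 ] rot [-0.2  0.  -0.1] q [-0.42  0.67  0.54  1.5  -0.32  1.68  1.66] F [0.4 0.8 0.2] g 1.002 v [  13.8 -155.8  174.8]
(np.float64(144.17099232594086), np.float64(41.41967199865497), np.float64(18.415806917946647))
```

Call:
servo_tool(grip=[1, 1, 1, 1, 1, 1, 1, 1, 1, 1], delta_pos=[[-0.1, -0.2, 0.1], [0, 0, 0], [0, 0, 0], [0, 0, 0], [0, 0, 0], [0, 0, 0], [0, 0, 0], [0, 0, 0], [0, 0, 0], [0, 0, 0]], rot=[[0, 0, 0], [0, 0, 0], [0, 0, 0], [0, 0, 0], [0, 0, 0], [0, 0, 0], [0, 0, 0], [0, 0, 0], [0, 0, 0], [0, 0, 0]], grip_force=25)

```text
clock: 13.23
position: [533.1, 37.6, 177.8]
eef_rot: [-0.297, 0.05, 0.953, 0.017]
wrist_force: [0.0, 0.0, 1.0]
grip_width: 0.327
```

Call:
servo_tool(grip=[1, 1, 1, 1], delta_pos=[[0, 0, 0], [0, 0, 0], [0, 0, 0], [0, 0, 0]], rot=[[0, 0, 0], [0, 0, 0], [0, 0, 0], [0, 0, 0]])

```text
clock: 13.57
position: [533.1, 37.9, 177.8]
eef_rot: [-0.297, 0.05, 0.953, 0.017]
wrist_force: [0.6, 0.4, -0.2]
grip_width: 0.262
```

```bash
cat > nxt.py <<'E'
from h import *
import sys
step=float(sys.argv[1]); n=int(sys.argv[2])
o,p,M=ob(); a,r,h=polar(); rem(p,RK); print('polar',a,r,h)
# world tangential(cw)/radial force
t=np.radians(a); F=Rz(VY).T@np.array(o['wrist_force']); e=np.cos(t)*E1+np.sin(t)*np.array([0,1,0]); tn=np.sin(t)*E1-np.cos(t)*np.array([0,1,0])
print('F cw',(F@tn).round(1),'rad',(F@e).round(1),'ax',(F@N).round(1))
pts=[p]+[knob(a-step*(i+1),19.3,42) for i in range(n)]
print((np.diff(pts,axis=0)/10).round(2).tolist())
E
python3 nxt.py 12 10
```

```text
t 13.57 d cm [0. 0. 0.] rot [-0.2  0.4 -0.1] q [-0.42  0.66  0.54  1.5  -0.32  1.68  1.66] F [ 0.6  0.4 -0.2] g 0.262 v [  16.2 -158.2  177.8]
polar 146.90823480890307 39.85622332690923 22.23006474400745
F cw 0.7 rad -0.3 ax 0.2
[[0.22, 0.78, -0.45], [0.62, 0.49, -0.39], [0.68, 0.33, -0.45], [0.72, 0.15, -0.49], [0.72, -0.03, -0.5], [0.69, -0.21, -0.5], [0.63, -0.39, -0.47], [0.55, -0.54, -0.42], [0.44, -0.67, -0.36], [0.31, -0.77, -0.27]]
```

Call:
servo_tool(grip=[1, 1, 1, 1], delta_pos=[[0, 0.6, -0.2], [0.5, 0.5, -0.4], [0.7, 0.3, -0.45], [0.6, 0.15, -0.4]], rot=[[0, 0, 0], [0, 0, 0], [0, 0, 0], [0, 0, 0]])

```text
clock: 13.9
position: [550.7, 52.9, 166.6]
eef_rot: [-0.298, 0.051, 0.953, 0.018]
wrist_force: [-1.6, 1.9, 2.6]
grip_width: 0.261
```

```bash
python3 nxt.py 12 10; python3 - <<'E'
from h import *
c=capture('top'); c2=capture('scene')
a=cv2.resize(c['pixels'][160:250,250:350,::-1],(400,360),interpolation=2); b=cv2.resize(c2['pixels'][150:240,290:390,::-1],(400,360),interpolation=2)
cv2.imwrite('pics/k6.png',np.hstack([a,b]))
E
```

```text
t 13.9 d cm [0. 0. 0.] rot [-0.2  0.3  0.1] q [-0.42  0.7   0.53  1.46 -0.34  1.69  1.64] F [-1.6  1.9  2.6] g 0.261 v [  32.1 -141.5  166.6]
polar 109.90318694735772 40.99454169896024 22.205615533362305
F cw -2.2 rad 2.7 ax 1.1
[[0.53, 0.25, -0.71], [0.72, -0.05, -0.5], [0.69, -0.23, -0.5], [0.63, -0.4, -0.47], [0.54, -0.55, -0.42], [0.43, -0.68, -0.35], [0.3, -0.78, -0.27], [0.16, -0.85, -0.17], [0.01, -0.88, -0.07], [-0.14, -0.87, 0.04]]
```

View pics/k6.png

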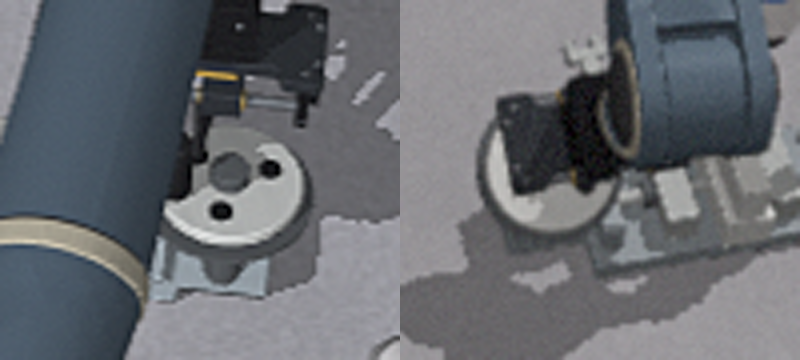

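The wheel follows the hand: the holes have turned clockwise by about 37°. Keep cranking, holding h at 22.

```bash
sed -i 's/19.3,42)/22,42)/' nxt.py; python3 nxt.py 13 10
```

```text
t 14.0 d cm [0. 0. 0.] rot [-0.2  0.4  0. ] q [-0.42  0.71  0.53  1.45 -0.34  1.69  1.64] F [0.2 2.6 3.1] g 0.26 v [  33.4 -141.   165.8]
polar 107.67875055372477 40.95145398432198 22.231417697059026
F cw -1.0 rad 3.1 ax 2.5
[[0.75, 0.21, -0.54], [0.77, -0.11, -0.55], [0.72, -0.32, -0.53], [0.64, -0.51, -0.48], [0.52, -0.68, -0.41], [0.38, -0.81, -0.32], [0.21, -0.9, -0.21], [0.04, -0.95, -0.1], [-0.14, -0.94, 0.03], [-0.31, -0.89, 0.15]]
```

Call:
servo_tool(grip=[1, 1, 1, 1, 1, 1, 1, 1, 1, 1], delta_pos=[[0.75, 0.2, -0.54], [0.77, -0.11, -0.55], [0.72, -0.32, -0.53], [0.64, -0.51, -0.48], [0.52, -0.68, -0.41], [0.38, -0.81, -0.32], [0.21, -0.9, -0.21], [0.04, -0.95, -0.1], [-0.14, -0.94, 0.03], [-0.31, -0.89, 0.15]], rot=[[0, 0, 0], [0, 0, 0], [0, 0, 0], [0, 0, 0], [0, 0, 0], [0, 0, 0], [0, 0, 0], [0, 0, 0], [0, 0, 0], [0, 0, 0]])

```text
clock: 14.83
position: [590.1, -6.2, 134.3]
eef_rot: [-0.303, 0.049, 0.952, 0.022]
wrist_force: [-1.9, 5.9, 5.4]
grip_width: 0.264
```

```bash
python3 nxt.py 13 10
```

```text
t 14.83 d cm [0. 0. 0.] rot [-0.7 -0.2 -0. ] q [-0.31  0.81  0.53  1.35 -0.33  1.7   1.73] F [-1.9  5.9  5.4] g 0.264 v [  77.6 -196.   134.3]
polar -20.93952477716256 44.81751794498275 21.820714544532187
F cw -3.5 rad -6.9 ax 3.0
[[-0.64, -0.68, 0.42], [-0.58, -0.67, 0.35], [-0.68, -0.5, 0.44], [-0.75, -0.3, 0.5], [-0.78, -0.09, 0.54], [-0.77, 0.12, 0.54], [-0.72, 0.33, 0.53], [-0.63, 0.52, 0.48], [-0.51, 0.69, 0.41], [-0.37, 0.82, 0.32]]
```

Call:
servo_tool(grip=[1, 1, 1, 1, 1, 1, 1, 1, 1, 1], delta_pos=[[-0.64, -0.68, 0.42], [-0.6, -0.66, 0.36], [-0.7, -0.48, 0.45], [-0.76, -0.28, 0.5], [-0.78, -0.07, 0.54], [-0.77, 0.14, 0.54], [-0.72, 0.34, 0.53], [-0.63, 0.53, 0.48], [-0.51, 0.69, 0.41], [-0.37, 0.82, 0.32]], rot=[[-0.7, -0.2, 0], [0, 0, 0], [0, 0, 0], [0, 0, 0], [0, 0, 0], [0, 0, 0], [0, 0, 0], [0, 0, 0], [0, 0, 0], [0, 0, 0]])

```text
clock: 15.67
position: [529.2, -7.1, 176.9]
eef_rot: [-0.29, 0.053, 0.955, 0.017]
wrist_force: [5.1, -0.2, -2.6]
grip_width: 0.261
```

```bash
python3 nxt.py 12 10; cat > jaw.py <<'E'
from h import *
for n in('top','scene'):
    P=cloud(capture(n)).reshape(-1,3)-[0,0,2.2*(n=='scene')]; P=P[np.isfinite(P[:,0])]; V=(P-VO)@Rz(VY)
    q=V[(V[:,2]>46)&(V[:,2]<56)&(V[:,1]<-18)&(V[:,1]>-90)&(abs(V[:,0])<40)]; q2=V[(V[:,2]>90)&(V[:,2]<106)&(abs(V[:,1]+2)<24)&(abs(V[:,0])<75)]
    if len(q)>5: print(n,'jaw top y',np.percentile(q[:,1],[3,50,97]).round(1),len(q),np.percentile(q[:,0],[2,98]).round())
    if len(q2)>5: print(n,'rib y',np.percentile(q2[:,1],[3,97]).round(1),'x',np.percentile(q2[:,0],[2,98]).round(1),len(q2),'slope deg',np.degrees(np.polyfit(q2[:,0],q2[:,1],1)[0]).round(2))
E
python3 jaw.py
```

```text
t 15.67 d cm [0. 0. 0.] rot [0.1 1.3 0.3] q [-0.37  0.65  0.56  1.52 -0.29  1.66  1.71] F [ 5.1 -0.2 -2.6] g 0.261 v [  17.1 -203.4  176.9]
polar -143.91327429718416 39.76887726354015 21.992689848272363
F cw -3.1 rad -4.8 ax 0.7
[[-0.44, 0.68, 0.36], [-0.13, 0.85, 0.16], [0.02, 0.88, 0.05], [0.17, 0.86, -0.05], [0.31, 0.81, -0.15], [0.44, 0.72, -0.25], [0.55, 0.6, -0.34], [0.63, 0.45, -0.41], [0.69, 0.29, -0.46], [0.72, 0.11, -0.49]]
top jaw top y [-54.9 -36.9 -19. ] 245 [-38.  38.]
top rib y [-15.9   8.1] x [-44.5  61.5] 262 slope deg -0.27
scene jaw top y [-58.1 -40.6 -20.6] 178 [-38.  38.]
scene rib y [-18.    7.8] x [-43.5  64.5] 205 slope deg 0.07
```

Call:
servo_tool(grip=[1, 1, 1, 1, 1, 1, 1, 1], delta_pos=[[-0.44, 0.68, 0.36], [-0.13, 0.85, 0.16], [0.02, 0.88, 0.05], [0.17, 0.86, -0.05], [0.31, 0.81, -0.15], [0.44, 0.72, -0.25], [0.55, 0.6, -0.34], [0.63, 0.45, -0.41]], rot=[[0, 1.2, 0.3], [0, 0, 0], [0, 0, 0], [0, 0, 0], [0, 0, 0], [0, 0, 0], [0, 0, 0], [0, 0, 0]])

```text
clock: 16.43
position: [544.1, 49.8, 170.7]
eef_rot: [-0.303, 0.053, 0.951, 0.01]
wrist_force: [-0.4, -3.0, 4.0]
grip_width: 0.267
```

```bash
python3 nxt.py 10 5; sed -i 's/V\[:,1\]<-18/V[:,1]<-30/' jaw.py; sed -i 's/\[3,50,97\]/[2,5,10]/' jaw.py; python3 jaw.py
```

```text
t 16.43 d cm [0. 0. 0.] rot [ 0.7 -0.4  0. ] q [-0.43  0.7   0.54  1.46 -0.32  1.7   1.64] F [-0.4 -3.   4. ] g 0.267 v [  25.8 -145.3  170.7]
polar 121.69067141699524 40.82484518543313 21.992111703738026
F cw -3.6 rad -1.3 ax 3.2
[[0.53, 0.37, -0.34], [0.59, 0.15, -0.4], [0.6, 0.02, -0.42], [0.59, -0.11, -0.42], [0.56, -0.23, -0.41]]
top rib y [ 0.6 13.4] x [41.1 62.6] 35 slope deg 2.73
scene jaw top y [-64.  -58.8 -53.3] 90 [-20.  39.]
scene rib y [-13.7  11.9] x [16.2 64.8] 96 slope deg -2.03
```

Call:
servo_tool(grip=[1, 1, 1, 1, 1], delta_pos=[[0.53, 0.37, -0.34], [0.59, 0.15, -0.4], [0.6, 0.02, -0.42], [0.59, -0.11, -0.42], [0.5, -0.2, -0.36]], rot=[[0.5, -0.4, 0], [0, 0, 0], [0, 0, 0], [0, 0, 0], [0, 0, 0]])

```text
clock: 16.95
position: [569.8, 54.1, 153.1]
eef_rot: [-0.306, 0.051, 0.95, 0.016]
wrist_force: [-2.4, -0.9, 6.4]
grip_width: 0.265
```

```bash
python3 nxt.py 10 5; python3 - <<'E'
from h import *
print(get_obs()['wrist_force'])
E
python3 jaw.py
```

```text
t 16.95 d cm [0. 0. 0.] rot [-0.1 -0.7  0. ] q [-0.4   0.76  0.52  1.4  -0.35  1.71  1.64] F [-2.4 -0.9  6.4] g 0.265 v [  51.  -138.3  153.1]
polar 77.49736638905392 42.75483009904487 21.985261125509588
F cw -5.2 rad -2.3 ax 4.0
[[0.53, -0.35, -0.39], [0.49, -0.39, -0.37], [0.43, -0.49, -0.33], [0.35, -0.58, -0.28], [0.25, -0.65, -0.23]]
[-2.37558884 -0.90669432  6.44951312]
top rib y [ 7.  14.1] x [44.8 61.9] 16 slope deg -0.29
scene jaw top y [-48.9 -48.6 -48.2] 9 [32. 39.]
```

Call:
servo_tool(grip=[1, 1, 1, 1, 1], delta_pos=[[0.53, -0.35, -0.39], [0.49, -0.39, -0.37], [0.43, -0.49, -0.33], [0.35, -0.5, -0.26], [0, 0, 0]], rot=[[0, -0.6, 0], [0, 0, 0], [0, 0, 0], [0, 0, 0], [0, 0, 0]])

```text
clock: 17.47
position: [584.4, 44.2, 142.1]
eef_rot: [-0.31, 0.049, 0.949, 0.025]
wrist_force: [-0.7, -2.6, 4.2]
grip_width: 0.263
```

```bash
python3 nxt.py 10 2; python3 jaw.py
```

```text
t 17.47 d cm [0. 0. 0.] rot [-1.1 -1.1  0.1] q [-0.37  0.79  0.52  1.36 -0.36  1.73  1.67] F [-0.7 -2.6  4.2] g 0.263 v [  66.6 -146.5  142.1]
polar 49.76359446410235 43.86594583165695 21.94199807096895
F cw -0.4 rad -3.8 ax 3.2
[[0.25, -0.69, -0.22], [0.28, -0.63, -0.24]]
top rib y [-4.4 13.4] x [38.2 63.3] 47 slope deg 1.48
```

Call:
servo_tool(grip=[-0.3, -0.3, -0.3, -0.3, -0.3, -0.3, -0.3, -0.3], delta_pos=[[0, 0, 0], [0, 0, 0], [0, 0, 0], [0, 0, 0], [0, 0, 0], [0, 0, 0], [0, 0, 0], [0, 0, 0]], rot=[[0, 0, 0], [0, 0, 0], [0, 0, 0], [0, 0, 0], [0, 0, 0], [0, 0, 0], [0, 0, 0], [0, 0, 0]])

```text
clock: 18.23
position: [584.6, 49.7, 138.8]
eef_rot: [-0.31, 0.047, 0.949, 0.028]
wrist_force: [0.0, -0.4, 0.2]
grip_width: 0.641
```

Call:
servo_tool(grip=[-0.3, -0.3, -0.3, -0.3, -0.3, -0.3, -0.3, -0.3, -0.3, -0.3], delta_pos=[[0.6, -0.1, 0.8], [1.1, -0.1, 1.6], [1.5, -0.2, 2.1], [1.5, -0.2, 2.1], [2, -0.5, 1], [1, -3, 0], [0, -4, 0], [0, -4, 0], [0, -4, 0], [0, -2, 0]], rot=[[0, 0, 0], [0, 0, 0], [0, 0, 0], [0, 0, 0], [0, 0, 0], [0, 0, 0], [0, 0, 0], [0, 0, 0], [0, 0, 0], [0, 0, 0]])

```text
clock: 19.07
position: [667.5, -128.1, 223.1]
eef_rot: [-0.308, 0.038, 0.95, 0.025]
wrist_force: [0.2, -1.2, -0.6]
grip_width: 0.649
```

```bash
sed -i 's/V\[:,1\]<-30/V[:,1]<-24/;s/\[2,5,10\]/[1,3,6,50]/' jaw.py; python3 jaw.py; python3 - <<'E'
from h import *
rem(np.zeros(3),np.eye(3))
for n,dz in(('top',0),('scene',2.2)):
    c=capture(n); P=cloud(c); np.savez(n+'9.npz',P=P)
    Q=P.reshape(-1,3)-[0,0,dz]; Q=Q[np.isfinite(Q[:,0])]; V=(Q-VO)@Rz(VY); W=V-C0; h=W@N;u=W@E1;v=W[:,1]; r=np.hypot(u,v)
    k=(h>20)&(h<53)&(r<62)&(r>22); print(n,'knob ang',np.degrees(np.arctan2(v[k].mean(),u[k].mean())),np.hypot(v[k].mean(),u[k].mean()),k.sum())
a=c['pixels'][100:250,270:470,::-1]; cv2.imwrite('pics/s9.png',cv2.resize(a,(800,600),interpolation=2))
E
```

```text
top jaw top y [-61.5 -55.7 -50.6 -38.2] 216 [-38.  37.]
top rib y [-11.3  13.4] x [-44.9  62. ] 233 slope deg -0.76
scene jaw top y [-58.3 -53.9 -52.5 -40. ] 140 [-38.  40.]
scene rib y [-13.3  11. ] x [-43.4  63.9] 198 slope deg 0.49
t 19.17 d cm [-66.74  12.82 -22.34] rot [  5.8 144.    4.4] q [ 0.04  0.87  0.2   0.92 -0.11  1.99  1.7 ] F [-0.   0.9  0.6] g 0.655 v [ 167.4 -309.2  223.4]
top knob ang 62.890061719307816 37.53844204423223 76
scene knob ang 44.33213138282275 37.36877469695727 21
```

View pics/s9.png

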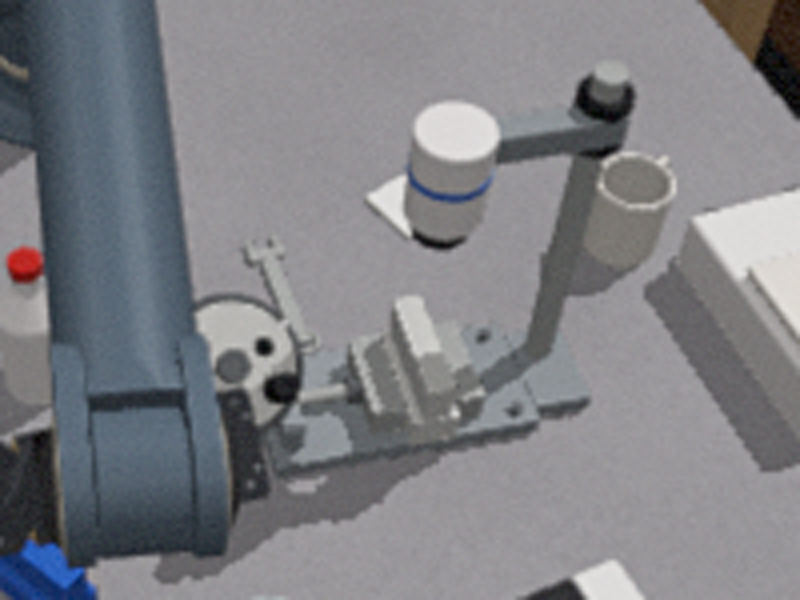

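Call:
servo_tool(grip=[-0.3, -0.3, -0.3, -0.3], delta_pos=[[-0.5, 0, -1], [-0.5, 0, -1], [-0.3, 0, -0.5], [0, 0, 0]], rot=[[0, 0, 0], [0, 0, 0], [0, 0, 0], [0, 0, 0]])

```text
clock: 19.6
position: [656.6, -116.4, 198.8]
eef_rot: [-0.306, 0.032, 0.951, 0.028]
wrist_force: [-0.1, 0.1, 0.2]
grip_width: 0.647
```

```bash
python3 jaw.py; python3 - <<'E'
from h import *
rem(np.zeros(3),np.eye(3))
P0=np.load('top0.npz')['P']; c=capture('top'); P=cloud(c)
for n,r in dict(spray=(335,235,372,272),beaker=(305,118,338,152),jar=(395,240,425,268),rack=(360,120,436,162),stub=(362,208,390,246),mug=(138,235,172,266)).items():
    f=lambda A:(lambda q:np.r_[np.median(q,0).round(1),len(q)])((lambda q:q[(q[:,2]>25)&(q[:,2]<182)])(A[r[1]:r[3],r[0]:r[2]].reshape(-1,3)))
    print(n,f(P0),f(P))
q0=np.load('top0.npz')['px']; print('wrench diff',abs(q0[235:290,260:285].astype(int)-c['pixels'][235:290,260:285]).mean())
for n in('top9','scene9'):
    W=(np.load(n+'.npz')['P'].reshape(-1,3)-VO-[0,0,2.2*(n[0]=='s')])@Rz(VY)-C0; W=W[np.isfinite(W[:,0])]; h=W@N;q=np.c_[W@E1,W[:,1]]
    from scipy.optimize import least_squares
    q=q[(h>16)&(h<53)&(np.hypot(*q.T)>22)&(np.hypot(*q.T)<62)]; x=least_squares(lambda p:np.hypot(*(q-p).T)-13,[27,32],loss='soft_l1').x; print(n,x,np.degrees(np.arctan2(x[1],x[0])))
E
```

```text
top jaw top y [-60.7 -53.2 -50.4 -38.3] 217 [-37.  38.]
top rib y [-11.5  13.6] x [-45.   62.6] 233 slope deg -0.97
scene jaw top y [-59.5 -55.2 -52.  -39.9] 140 [-38.  39.]
scene rib y [-13.2  11.4] x [-44.8  64.1] 202 slope deg -0.11
t 19.7 d cm [-65.74  11.63 -19.95] rot [  4.8 144.3   4.3] q [ 0.02  0.86  0.2   1.   -0.11  1.92  1.71] F [0.1 0.1 0. ] g 0.65 v [ 156.2 -298.4  199.5]
spray [ 398.9 -117.5  119.5  435. ] [ 456.7 -184.6   32.6    3. ]
beaker [788.8 -31.7  70.8 298. ] [780.7 -22.2  68.4 217. ]
jar [ 396.  -302.3   58.6  261. ] [ 395.9 -302.9   58.5  260. ]
rack [ 759.3 -267.6   63.3 1474. ] [ 747.8 -310.4   63.8  839. ]
stub [ 482.2 -199.5   75.1  285. ] [ 483.1 -199.8   75.5  283. ]
mug [411.9 500.8  63.2 471. ] [411.8 501.2  63.2 475. ]
wrench diff 31.913454545454545
top9 [26.25497977 34.01330718] 52.3353356301125
scene9 [25.05764386 33.59802992] 53.28416866606383
```

```bash
python3 -c "
from plant import sign_off; print(sign_off())"
```

```text
the job is handed in; nothing more can be done
None
```

The bar is in the vise and clamped, the hand is withdrawn touching nothing, and I handed the job in at about 20 s of the 64 s. No verdict was reported.

**Placing:** I gripped the bar by its rib with the hand leaning 30° and slid it in from the +x end. I set it down and let go at about vise x = 8, y = -6 mm, with its top at 97 mm. On the way in, the hand was once about 20 mm off in y, with a 5 N side force at the wrist, before the bar was fully between the jaws. I corrected this and saw no harm from it.

**Clamping:** I turned the knob clockwise about 456° (7.96 rad). The resistance rose to about 5.2 N, which is the clutch's slip force, and I went on about 28° before letting go. From the jaw travel I estimate about 1.0 rad of slip (±0.3), within the allowed 0.15 to 3.14 rad. The slip was worked out, not read directly.

**Last checks:**
- **Bar:** it stands at about x = 8.5 mm and y = 0 to 1 mm. It is aligned within about 1°, which is the noise of the measurement.
- **Unmoved:** the stub, jar and mug have not moved.
- **Not fully measured:** in the last top view the arm hid the spray, and parts of the beaker and rack. The picture comparison for the wrench was also inconclusive (mean difference 32), probably for the same reason. The last scene picture shows the wrench and mug in place and the spray upright but partly hidden; the beaker and rack were not in that crop.
- **Joint 6:** it read 1.99 rad, right at its range limit, during the retreat. I backed it off to 1.92 rad before handing in.

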